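# Bring a cart wheel's valve to the pumping position

### The arm

A 7-joint arm with a two-finger parallel gripper is mounted at the origin on the work surface. World frame = base frame: x ahead of the robot, y to its left, z up, the work surface at z = 0. Lengths are in m, angles in rad, forces in N, time in s.
With the tool pointing down it reaches from about 0.4 to 0.85 m from the base axis. Payload 4.5 kg.
Tool frame: the origin (TCP) lies where the fingers leave the gripper's body, on its centre line; the fingertips stand 73 mm ahead of it and the grasp point (between the pads) lies 54 mm ahead of it (robot.finger_overhang is the distance from the TCP to the fingertips, in m); x points along the fingers, y is the direction in which the jaws open and shut, and the axes are right-handed (so a half turn about x gives the same grasp; the last joint's range is limited). The gripper opens to 85 mm and grips with 20 to 120 N. Pads are 22 mm wide; open, the fingers measure 114 mm over their backs; the gripper's body (76 mm by 85 mm) begins 54 mm behind the grasp point. The pads swing forward as they close: fully open they stand 13 mm farther back than shut.
Start: joints at [-1.251, 0.689, -0.195, 1.565, 0.157, 0.902, -0.215], TCP at [0.176, 0.6, 0.304] pointing down, gripper open.
Joint ranges: [-3.01, 3.01], [-0.46, 2.08], [-1.47, 1.51], [0.13, 2.56], [-1, 4.14], [0.04, 2.09], [-2.66, 2.66]. Speed limits (rad/s): [2.57, 2.57, 3.14, 3.14, 3.14, 3.14, 3.14].

### API

Orientations are given as a unit quaternion [x, y, z, w].
In Python, from bench import robot, read_camera, get_calibration, workorder gives the robot as it stands. The module is installed in compiled form; this text tells all that it offers.
- The arm moves only by the tool servo_tool, never from a script. Its argument "plan" is a list of rows, each a list of 3 entries, a list of its own where there are three numbers: the shift along the world's x, y, z in cm, then the turn about the world's z in units of 5 degrees (1.0 is 5 degrees), then the gripper's target within -1 to 1 (shut at 1, half-way at 0, fully open at -1). In form: [[[dx, dy, dz], roll, jaw], ...]. A call has 1 to 10 rows; each row is the pose to reach, as a shift and turn from the pose commanded when the call began; what a row does not reach only later rows make up. A row lasts 1/12 s, in which the tool goes at most 41.7 mm and 7.16 degrees, less where a joint would pass 70% of its speed; a pose out of reach is approached as far as the arm can. A call with a gripper value outside its range is refused whole. The fingers move at their own pace and stop on an object; "grip_force" is the grip in N (left out, the last holds). Time passes only in rows, so rows that repeat a pose let the fingers close. It gives the time, the measured TCP pose, the force and the opening at its end, in the units of the state.
- robot.state(): the state, without advancing time (a new reading comes with each control period).
- read_camera(name): name is "scene" or "top" or "wrist"; returns (picture, depth): 384x512x3 uint8, red, green, blue; 384x512 float32, m along the optical axis (not along the pixel's ray), 0 where there is no reading.
- get_calibration(name): a dict with "intrinsics" (3x3 intrinsics, pixels), "world_to_cam" (4x4, takes a point from world to camera coordinates); the wrist camera has in their place "mount" (4x4, takes a point from camera to tool coordinates, whose origin is the TCP and whose axes are the tool frame's). Camera axes: x right, y up, looking along -z (the intrinsics and any distortion apply to the point x, -y, -z); pixel columns grow to the right and rows downward; lengths in m; the calibration is good to about 2 mm. A picture is of the moment at which its call begins: read the wrist's pose just before it. get_calibration takes no time and is no camera call.
- workorder.job_done(): hands the job in, once; it reports no verdict.
The state is a dict: "time": time; "joint_pos": joint angles; "qvel": joint speeds; "effort": joint torques, N m; "position": TCP position; "orientation": TCP orientation; "force": force on the tool from outside, world axes, zero at the start; "torque": the same for the moment, N m; "width": finger opening in m.
Only numpy, scipy, OpenCV 4.12 (cv2) and the standard library are available. Lean on these libraries where they do the work, as an engineer would, in place of code of your own. Each camera call takes 0.05 s, during which the arm holds its last target. There are 200 camera calls.

### The job

The timber cart's wheel is on the axle stand and its tyre is to be pumped up: push the wheel's spokes, one after another, with closed fingertips to turn it until the valve stem is at the very top of the wheel, right above the hub, and points straight up. Push gently and steadily, without spinning the wheel and without gripping anything; do not push on the tyre or on the valve stem, and leave the glue bottle, the tin and the screwdriver where they are. Finish with the wheel at rest and the hand clear of it.

Things in the scene. Friction and masses are not known exactly. Their poses are not given: they have to be found in the camera images.
- stand: Axle stand bolted to the bench: plywood base 270 x 380 x 22 mm, two green tube legs in an A behind the wheel, level steel axle 190 mm up. Origin on the bench under the wheel's centre; x along the axle, away from the robot (legs at 45 to 125 mm along +x; the -x side is open, the axle nut ends 64 mm from the wheel's middle plane there), y to the left seen from the robot, z up.
- hub_centre (a point): Centre of the wheel, on the axle, in the wheel's middle plane, 190 mm above the bench. Does not move. The grey hub is a cylinder of 26 mm radius reaching from 58 mm in front of the middle plane (robot's side) to 40 mm behind it.
- wheel (a joint): Angle of the upright wheel about its axle, unlimited. 0 (or a whole turn) = valve at the very top, its stem pointing straight up. Grows clockwise seen from the robot's (-x) side: pushing a spoke down on the left (+y of the stand) lowers it, on the right raises it. The hub is stiff (about 0.2 N m), so the wheel stays where it is left. It starts about 95 to 180 degrees from 0, either way.
- spokes: Five pairs of yellow spokes, 12 mm round, and rim (inner radius 113 mm). Origin at the wheel's centre, x along the axle, away from the robot; valve along +z. Spokes lie 36, 108 and 180 degrees to either side of the valve. The near spoke of a pair runs from 52 mm in front of the middle plane at 22 mm radius to 8 mm at 119 mm, so it stands out most near the hub; the far one from 34 to 7 mm behind.
- tyre: Black rubber tyre, 123 to 155 mm radius, 32 mm wide, centred on the middle plane, turning with the wheel; origin at the wheel's centre. Not to be pushed on.
- valve: Bent brass valve stem with a red cap 14 mm wide, half-way between two spokes: it leaves the rim on the far side (away from the robot) and points outwards, away from the hub, along the tyre's side, 26 mm behind the middle plane, from 113 to 154 mm radius. Turns with the wheel; origin at the wheel's centre, the stem along its +z. Not to be pushed on.
- stem_tip (a point): Outer end of the valve's red cap, 154 mm from the axle and 26 mm behind the middle plane.
- glue: Loose yellow glue bottle, 56 mm wide, 130 mm high, standing beside the stand; origin at the centre of its foot.
- tin: Loose blue tin, 72 mm wide, 90 mm high, standing beside the stand; origin at the centre of its foot.
- driver: Loose screwdriver with a green handle, lying on the bench on the robot's side of the stand; origin under its middle.

How it is judged:
By the outcome, as a careful person would: the job done as asked, in the order asked, and still so for the second after the job is handed in, with the robot touching nothing.
It also fails if it takes over 72 s, if anything falls off the work surface, if the arm or the gripper's body presses on something with over 40 N, if the wrist force passes 120 N, or if a joint passes its speed limit or range.

## Working session

There is one attempt and no reset: what is moved stays moved. The work goes in short steps, Python scripts to look and compute and a tool call to move; the robot and the scene stay as the last step left them, time stands still between calls to the robot, and variables do not carry over. Pictures are saved under pics/ and viewed, about 8 in all and at most 12, crops included, and the job is handed in when it is done.

Besides the shell and the picture viewer there is one more tool, called after ">>>" as a command line: name --argument value ..., lists and objects as JSON in quotes. servo_tool: Moves the arm, as the interface text tells. Its arguments: {"type":"object","properties":{"plan":{"type":"array"},"grip_force":{"type":"number"}},"required":["plan"]}

```bash
mkdir -p pics; cat > h.py <<'E'
import numpy as np, cv2
from bench import robot, read_camera, get_calibration
def snap(n,f):
    p,d=read_camera(n); cv2.imwrite('pics/'+f+'.png',p[:,:,::-1]); np.savez('pics/'+f+'.npz',p=p,d=d); return p,d
def world(n,d,cal=None):
    c=cal or get_calibration(n); K=c['intrinsics']; v,u=np.indices(d.shape)
    P=np.stack([(u-K[0,2])/K[0,0]*d,-(v-K[1,2])/K[1,1]*d,-d,np.ones_like(d)],-1)
    return (P@np.linalg.inv(c['world_to_cam']).T)[...,:3]
E
python3 - <<'E'
from h import *
for n in('scene','top'):
    p,d=snap(n,n+'1'); c=get_calibration(n); print({k:np.round(v,3).tolist() for k,v in c.items() if hasattr(v,'shape')}, [k for k in c]); print('cam',np.linalg.inv(c['world_to_cam'])[:3,3])
print(robot.state())
a=cv2.imread('pics/scene1.png');b=cv2.imread('pics/top1.png')
E
```

```text
{'intrinsics': [[348.533, 0.0, 253.772], [0.0, 348.533, 190.444], [0.0, 0.0, 1.0]], 'world_to_cam': [[-0.887, 0.461, 0.006, 0.448], [-0.361, -0.702, 0.615, 0.062], [0.288, 0.543, 0.789, -1.192], [0.0, 0.0, 0.0, 1.0]]} ['intrinsics', 'world_to_cam']
cam [0.76258043 0.48403509 0.89905623]
{'intrinsics': [[397.384, 0.0, 256.937], [0.0, 397.384, 187.803], [0.0, 0.0, 1.0]], 'world_to_cam': [[0.01, -1.0, -0.011, 0.046], [0.988, 0.008, 0.154, -0.571], [-0.154, -0.012, 0.988, -1.236], [0.0, 0.0, 0.0, 1.0]]} ['intrinsics', 'world_to_cam']
cam [0.37440408 0.03505945 1.30996816]
{'time': 0.1, 'joint_pos': array([-1.25120514,  0.68993173, -0.19452304,  1.56626109,  0.15729519,
        0.90252731, -0.21511048]), 'qvel': array([ 3.70078581e-05, -2.36518772e-03, -3.98765781e-04, -3.05386503e-03,
        1.79037153e-04, -1.05564609e-03, -3.45148953e-04]), 'effort': array([-3.88967106e-03, -5.40599835e+01, -1.27159171e+00, -1.58985633e+01,
        9.41036793e-03,  4.37307855e-03,  7.06404322e-06]), 'position': array([0.1760964 , 0.59917798, 0.30313888]), 'orientation': array([ 0.10006289,  0.69994718, -0.10128749,  0.6998587 ]), 'force': array([ 0.07196727,  0.17431621, -0.15551852]), 'torque': array([-0.0728575 ,  0.03085611, -0.01612964]), 'width': 0.08565165564694498}
```

View pics/scene1.png

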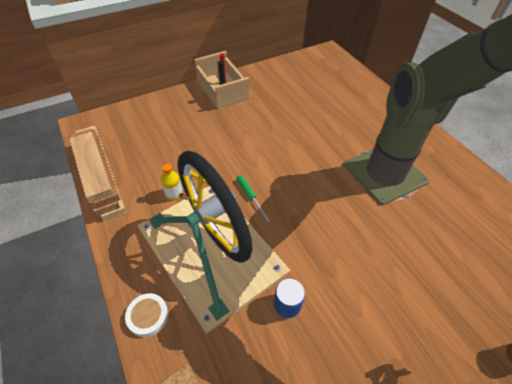

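View pics/top1.png

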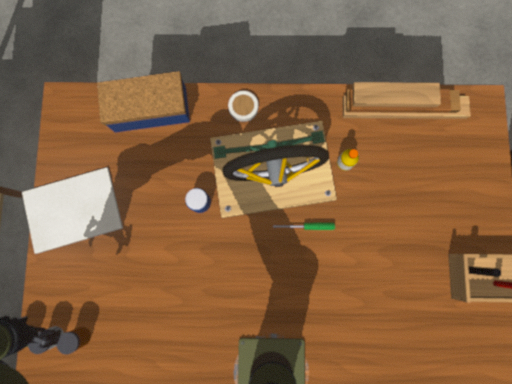

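The scene view shows the wheel around (215,205) with the tin at (290,298) and glue at (170,182). The top view shows the wheel at (275,165), the tin at (197,200), the glue at (348,158) and the driver at (305,226). Next I'll fit the wheel's pose.

```bash
cat >> h.py <<'E'
def load(f): z=np.load('pics/'+f+'.npz'); return z['p'],z['d']
def wheel_cloud(n,p,d):
    W=world(n,d); hsv=cv2.cvtColor(p,cv2.COLOR_RGB2HSV); ok=d>0
    return W,hsv,ok
E
python3 - <<'E'
from h import *
from scipy.optimize import least_squares
T=[];Y=[];R=[]
for n in('scene','top'):
    p,d=load(n+'1'); W,h,ok=wheel_cloud(n,p,d)
    box=ok&(abs(W[...,0]-.62)<.25)&(abs(W[...,1])<.25)
    t=W[box&(W[...,2]>.06)&(h[...,2]<60)]
    y=W[box&(W[...,2]>.06)&(h[...,0]>20)&(h[...,0]<32)&(h[...,1]>180)&(h[...,2]>90)]
    m=box&((h[...,0]<6)|(h[...,0]>174))&(h[...,1]>150)&(h[...,2]>60); 
    v,u=np.nonzero(m); print(n,len(t),len(y),'red',[(a,b,np.round(W[b,a],3).tolist()) for a,b in zip(u,v)][:12])
    print(n,'tyre med',np.median(t,0),t.min(0),t.max(0))
    T.append(t);Y.append(y)
T0=np.vstack(T)
def res(q,T):
    c=np.array([q[0],q[1],.19]); a=np.array([np.cos(q[2]),np.sin(q[2]),0]); D=T-c; x=D@a; r=np.linalg.norm(D-x[:,None]*a,axis=1)
    return np.hypot(r-.139,x)-.016
for k in (0,1,None):
    X=T0 if k is None else T[k]
    s=least_squares(res,[.62,0,0],args=(X,),loss='soft_l1',f_scale=.004); print(k,s.x,np.degrees(s.x[2]),np.median(abs(s.fun)))
q=s.x
c=np.array([q[0],q[1],.19]); a=np.array([np.cos(q[2]),np.sin(q[2]),0]); l=np.array([-a[1],a[0],0])
for i in (0,1):
    D=Y[i]-c;x=D@a;yy=D@l;z=D[:,2];r=np.hypot(yy,z);th=np.degrees(np.arctan2(-yy,z))
    m=(r>.04)&(r<.105)&(abs(x)<.06); 
    for nm,mm in(('near',m&(x<-.008)),('far',m&(x>.005))):
        e=np.exp(1j*np.radians(th[mm]*5)); print(i,nm,mm.sum(),np.degrees(np.angle(e.mean()))/5,abs(e.mean()),np.histogram(th[mm],np.arange(-180,181,12))[0])
E
```

```text
scene 1883 773 red [(np.int64(180), np.int64(194), [0.67, -0.125, 0.133]), (np.int64(181), np.int64(194), [0.667, -0.124, 0.134]), (np.int64(182), np.int64(194), [0.665, -0.124, 0.131]), (np.int64(180), np.int64(195), [0.671, -0.124, 0.13]), (np.int64(181), np.int64(195), [0.669, -0.12, 0.134])]
scene tyre med [0.61521747 0.06782718 0.3030429 ] [ 0.58689325 -0.13212357  0.06095078] [0.65687991 0.15094822 0.34652492]
top 1307 603 red []
top tyre med [0.61405761 0.01037998 0.32376174] [ 0.53059756 -0.14614016  0.06006264] [0.74304356 0.20470053 0.34854489]
0 [ 0.62082131 -0.00401799  0.16442912] 9.4210945506273 0.0006260101051738312
1 [ 0.61808773 -0.00140902  0.15965033] 9.147290020039888 0.0009299652784779261
None [ 0.61964611 -0.00310157  0.16300491] 9.339493451286167 0.0010359482676943182
0 near 36 8.47464942581009 0.9584195389756337 [ 0  0  0  6  9  0  0  0  0  0  0  0  0  0  0  0  0  0  0  0  0 21  0  0
  0  0  0  0  0  0]
0 far 333 9.00070855536469 0.9219301238778034 [ 0  0  0 18 76  0  0  0  0 14 50  0  0  0  0 81  0  0  0  0  2 92  0  0
  0  0  0  0  0  0]
1 near 264 9.473809863950237 0.8927237339145881 [ 0  0  0  2 38  0  0  0  0 22 66  0  0  0  0 51  2  0  0  0 11 64  0  0
  0  0  0  8  0  0]
1 far 54 11.888183352024951 0.956943673301854 [ 0  0  0 10 29  0  0  0  0  0  0  0  0  0  0  0  0  0  0  0  0  0  0  0
  0  0  0 15  0  0]
```

>>> servo_tool --plan '[[[18, -33, 2], 2, 1], [[18, -33, 2], 4, 1], [[18, -33, 2], 5.1, 1], [[18, -33, 2], 5.1, 1], [[18, -33, 2], 5.1, 1], [[18, -33, 2], 5.1, 1], [[18, -33, 2], 5.1, 1], [[18, -33, 2], 5.1, 1], [[18, -33, 2], 5.1, 1], [[18, -33, 2], 5.1, 1]]'

```text
time: 0.93
position: [0.3601, 0.2605, 0.3234]
orientation: [-0.054, 0.705, 0.049, 0.705]
force: [0.2, 0.1, 0.6]
width: -0.0
```

>>> servo_tool --plan '[[[18.6, -32.6, -2], 0.2, 1], [[18.6, -32.6, -2], 0.2, 1], [[18.6, -32.6, -2], 0.2, 1], [[18.6, -32.6, -2], 0.2, 1], [[18.6, -32.6, -2], 0.2, 1], [[18.6, -32.6, -2], 0.2, 1], [[18.6, -32.6, -2], 0.2, 1], [[18.6, -32.6, -2], 0.2, 1], [[18.6, -32.6, -2], 0.2, 1], [[18.6, -32.6, -2], 0.2, 1]]'

```text
time: 1.77
position: [0.5449, -0.0662, 0.3027]
orientation: [-0.06, 0.704, 0.056, 0.705]
force: [0.1, -1.4, -0.3]
width: 0.0001
```

```bash
cat >> h.py <<'E'
C=np.array([.6196,-.0031,.19]); A=np.array([.9868,.162,0]); L=np.array([-.162,.9868,0])
def loc(P): D=np.asarray(P)-C; return np.stack([D@A,D@L,D[...,2]],-1)
def spokes(f,n='top'):
    out=[]
    p,d=load(f); W,h,ok=wheel_cloud(n,p,d); Q=loc(W); x,y,z=Q[...,0],Q[...,1],Q[...,2]; r=np.hypot(y,z)
    m=ok&(h[...,0]>20)&(h[...,0]<32)&(h[...,1]>180)&(h[...,2]>90)&(r>.045)&(r<.105)&(abs(x)<.06)
    th=np.degrees(np.arctan2(-y[m],z[m])); e=np.exp(1j*np.radians(th*5))
    # spokes at valve+36+72k
    return np.degrees(np.angle(e.mean()))/5, abs(e.mean()), m.sum(), np.histogram(th,np.arange(-180,181,12))[0]
def red(f):
    p,d=load(f); W,h,ok=wheel_cloud('scene',p,d); Q=loc(W); r=np.hypot(Q[...,1],Q[...,2])
    m=ok&((h[...,0]<8)|(h[...,0]>172))&(h[...,1]>140)&(h[...,2]>60)&(r>.1)&(r<.17)&(abs(Q[...,0])<.06)
    q=Q[m]; return (m.sum(),np.round(np.median(q,0),3),np.degrees(np.arctan2(-np.median(q[:,1]),np.median(q[:,2])))) if m.sum() else 'no red'
def tip():
    s=robot.state(); q=loc(s['position']); q[2]-=.073; return np.round(q*1000,1), s['force'].round(1), s['time']
E
python3 - <<'E'
from h import *
print(tip())
p,d=snap('scene','s2'); snap('top','t2'); print(spokes('t2'),spokes('s2','scene'),red('s2'))
W=world('scene',d);Q=loc(W); 
# hand extents: points in front of wheel plane near tool
s=robot.state(); T=loc(s['position'])
m=(d>0)&(abs(Q[...,0]-T[0])<.07)&(abs(Q[...,1]-T[1])<.07)&(Q[...,2]>.06)
q=Q[m]-T
for z0 in np.arange(-.07,.16,.02):
    k=(q[:,2]>=z0)&(q[:,2]<z0+.02)
    if k.sum(): print(round(z0,2),k.sum(),'x',q[k,0].min().round(3),q[k,0].max().round(3),'y',q[k,1].min().round(3),q[k,1].max().round(3))
cv2.imwrite('pics/s2c.png',cv2.resize(p[100:300,120:380,::-1],None,fx=3,fy=3))
E
```

```text
(array([-83.9, -50.2,  39.7]), array([ 0.1, -1.4, -0.3]), 1.7667)
(np.float64(12.317930223455594), np.float64(0.9577565920848031), np.int64(189), array([ 0,  0,  0, 11, 64,  0,  0,  0,  0, 26, 48,  0,  0,  0,  0, 40,  0,
        0,  0,  0,  0,  0,  0,  0,  0,  0,  0,  0,  0,  0])) (np.float64(8.933212948945997), np.float64(0.9329828624496541), np.int64(348), array([ 0,  0,  0, 32, 69,  0,  0,  0,  0, 14, 48,  0,  0,  0,  0, 87,  0,
        0,  0,  0,  1, 97,  0,  0,  0,  0,  0,  0,  0,  0])) (np.int64(12), array([ 0.03 , -0.125, -0.059]), np.float64(115.18622701141211))
-0.07 9 x 0.001 0.015 y -0.01 0.007
-0.05 32 x 0.007 0.017 y -0.015 0.006
-0.03 85 x -0.006 0.018 y -0.047 0.033
-0.01 115 x -0.005 0.022 y -0.061 0.047
0.01 185 x -0.009 0.024 y -0.066 0.055
0.03 110 x -0.005 0.023 y 0.001 0.037
0.05 152 x -0.023 0.041 y -0.022 0.031
0.07 231 x -0.024 0.042 y -0.02 0.031
0.09 304 x -0.028 0.042 y -0.026 0.031
0.11 193 x -0.029 0.042 y -0.026 0.032
0.13 312 x -0.03 0.042 y -0.025 0.032
0.15 262 x -0.021 0.04 y -0.019 0.034
```

View pics/s2c.png

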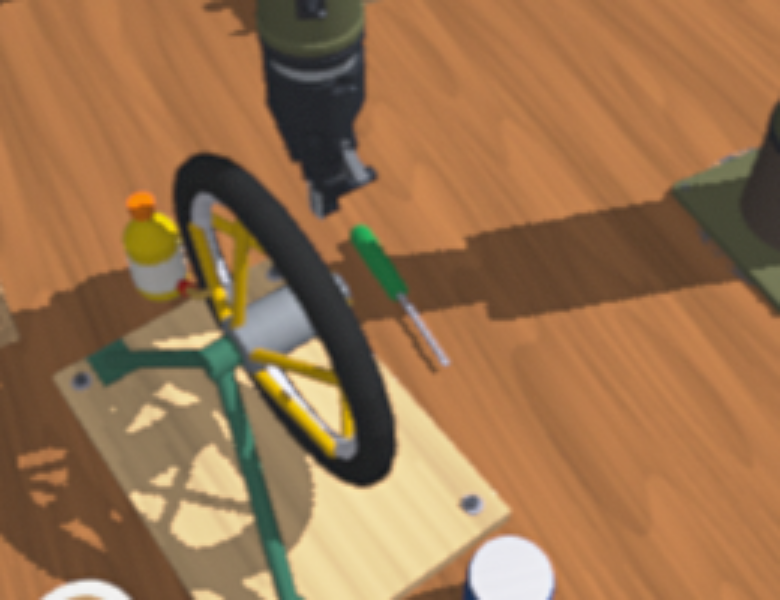

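The tip is in front of the wheel, to the right of the spoke at 9–12°. The red cap is at crop (185,288), so the valve is about 116° clockwise. I'll push the top spokes to the left.

>>> servo_tool --plan '[[[0, 0, -0.4], 0, 1], [[0, 0, -0.8], 0, 1], [[0.5, 0, -0.8], 0, 1], [[1, 0.1, -0.8], 0, 1], [[1.5, 0.1, -0.8], 0, 1], [[1.9, 0.2, -0.8], 0, 1], [[2.2, 0.2, -0.8], 0, 1], [[2.5, 0.2, -0.8], 0, 1], [[2.5, 0.2, -0.8], 0, 1], [[2.5, 0.2, -0.8], 0, 1]]'

```text
time: 2.7
position: [0.5672, -0.0544, 0.2958]
orientation: [-0.062, 0.704, 0.062, 0.704]
force: [-0.4, -0.3, 0.4]
width: 0.0
```

```bash
python3 -c "
from h import *
print(tip())"
```

```text
(array([-60. , -42.1,  32.8]), array([-0.4, -0.3,  0.4]), 2.7)
```

>>> servo_tool --plan '[[[-0.03, 0.2, 0], 0, 1], [[-0.07, 0.45, 0], 0, 1], [[-0.12, 0.7, 0], 0, 1], [[-0.16, 0.95, 0], 0, 1], [[-0.2, 1.2, 0], 0, 1], [[-0.24, 1.45, 0], 0, 1], [[-0.28, 1.7, 0], 0, 1], [[-0.32, 1.95, 0], 0, 1], [[-0.36, 2.2, 0], 0, 1], [[-0.4, 2.4, 0], 0, 1]]'

```text
time: 3.53
position: [0.5633, -0.0307, 0.2959]
orientation: [-0.063, 0.704, 0.062, 0.704]
force: [0.7, -4.0, 0.7]
width: -0.0001
```

```bash
python3 - <<'E'
from h import *
print(tip())
snap('scene','s3'); snap('top','t3'); print(spokes('t3'),spokes('s3','scene'),red('s3'))
E
```

```text
(array([-60. , -18.1,  32.9]), array([ 0.7, -4. ,  0.7]), 3.5333)
(np.float64(13.404708354405184), np.float64(0.9871904213772721), np.int64(139), array([ 0,  0,  0, 10, 62,  0,  0,  0,  0, 19, 48,  0,  0,  0,  0,  0,  0,
        0,  0,  0,  0,  0,  0,  0,  0,  0,  0,  0,  0,  0])) (np.float64(9.037657803471399), np.float64(0.9334159840497006), np.int64(344), array([ 0,  0,  0, 30, 73,  0,  0,  0,  0, 14, 48,  0,  0,  0,  0, 81,  0,
        0,  0,  0,  0, 98,  0,  0,  0,  0,  0,  0,  0,  0])) (np.int64(10), array([ 0.031, -0.125, -0.059]), np.float64(115.19324658763719))
```

>>> servo_tool --plan '[[[-0.03, 0.2, 0], 0, 1], [[-0.07, 0.45, 0], 0, 1], [[-0.12, 0.7, 0], 0, 1], [[-0.16, 0.95, 0], 0, 1], [[-0.2, 1.2, 0], 0, 1], [[-0.24, 1.45, 0], 0, 1], [[-0.28, 1.7, 0], 0, 1], [[-0.32, 1.95, 0], 0, 1], [[-0.36, 2.2, 0], 0, 1], [[-0.4, 2.4, 0], 0, 1]]'

```text
time: 4.47
position: [0.5586, -0.0084, 0.2959]
orientation: [-0.063, 0.705, 0.061, 0.704]
force: [-2.0, -3.8, 1.6]
width: 0.0001
```

```bash
python3 - <<'E'
from h import *
print(tip())
snap('scene','s4'); snap('top','t4'); print(spokes('t4'),spokes('s4','scene'),red('s4'))
E
```

```text
(array([-61.1,   4.6,  32.9]), array([-2. , -3.8,  1.6]), 4.4667)
(np.float64(-19.04881670414875), np.float64(0.9875316214171366), np.int64(42), array([ 0,  0,  0,  0,  0,  0,  0, 42,  0,  0,  0,  0,  0,  0,  0,  0,  0,
        0,  0,  0,  0,  0,  0,  0,  0,  0,  0,  0,  0,  0])) (np.float64(-22.17504644701328), np.float64(0.9387796803262995), np.int64(371), array([ 0, 95,  0,  0,  0,  0,  1, 92,  0,  0,  0,  0, 24, 23,  0,  0,  0,
        0, 89,  1,  0,  0,  0,  0, 35, 11,  0,  0,  0,  0])) (np.int64(17), array([ 0.027, -0.143,  0.019]), np.float64(82.63802710483498))
```

>>> servo_tool --plan '[[[0.05, 0.2, 0], 0, 1], [[0.08, 0.4, 0], 0, 1], [[0.1, 0.6, 0], 0, 1], [[0.08, 0.8, 0], 0, 1], [[0.05, 1.0, 0], 0, 1], [[0.0, 1.2, 0], 0, 1], [[-0.03, 1.4, 0], 0, 1], [[-0.03, 1.4, 0], 0, 1]]'

```text
time: 5.23
position: [0.5562, 0.0061, 0.2951]
orientation: [-0.063, 0.707, 0.061, 0.702]
force: [-6.1, -4.7, 2.9]
width: 0.0002
```

```bash
python3 - <<'E'
from h import *
print(tip())
snap('scene','s5'); print(spokes('s5','scene'),red('s5'))
E
```

```text
(array([-61.1,  19.3,  32.1]), array([-6.1, -4.7,  2.9]), 5.2333)
(np.float64(-29.099680492818482), np.float64(0.9355408221866691), np.int64(396), array([68,  9,  0,  0,  0,  0, 65, 33,  0,  0,  0,  0, 45,  0,  0,  0,  0,
        9, 92,  0,  0,  0,  0,  2, 73,  0,  0,  0,  0,  0])) (np.int64(21), array([ 0.028, -0.14 ,  0.033]), np.float64(76.53487236420293))
```

Near the hub the tip starts riding over the spoke (valve now about 78°). The depth data shows the hand is narrow for about 45 mm above the TCP. I'll therefore work higher, with its wide part above the tyre, and reach deeper onto the next spoke.

>>> servo_tool --plan '[[[-1.0, -0.3, 0], 0, 1], [[-2.0, -0.5, 0.3], 0, 1], [[-2.8, -0.6, 0.8], 0, 1], [[-2.4, -3, 1.3], 0, 1], [[-1.9, -6, 1.3], 0, 1], [[-1.2, -9.2, 1.3], 0, 1], [[-1.2, -9.2, 1.3], 0, 1], [[-1.2, -9.2, 1.3], 0, 1], [[-1.2, -9.2, 1.3], 0, 1], [[-1.2, -9.2, 1.3], 0, 1]]'

```text
time: 6.12
position: [0.5469, -0.0824, 0.3092]
orientation: [-0.063, 0.704, 0.064, 0.704]
force: [-0.6, 0.3, 0.4]
width: 0.0002
```

```bash
python3 - <<'E'
from h import *
print(tip())
snap('scene','s6'); print(spokes('s6','scene'),red('s6'))
p,d=load('s6'); Q=loc(world('scene',d)); T=loc(robot.state()['position'])
m=(d>0)&(abs(Q[...,0]-T[0])<.07)&(abs(Q[...,1]-T[1])<.08)&(Q[...,2]>.03)&(Q[...,0]<-.022)
q=Q[m]-T
for z0 in np.arange(-.075,.08,.01):
    k=(q[:,2]>=z0)&(q[:,2]<z0+.01)
    if k.sum(): print(round(z0,3),k.sum(),'x',q[k,0].max().round(3),'y',q[k,1].min().round(3),q[k,1].max().round(3))
E
```

```text
(array([-84.6, -66.5,  46.2]), array([-0.6,  0.3,  0.4]), 6.1167)
(np.float64(-29.30419255913062), np.float64(0.936609874036794), np.int64(398), array([72,  7,  0,  0,  0,  0, 69, 26,  0,  0,  0,  0, 40,  0,  0,  0,  0,
       12, 94,  0,  0,  0,  0,  1, 77,  0,  0,  0,  0,  0])) (np.int64(22), array([ 0.027, -0.142,  0.035]), np.float64(76.32762518052822))
-0.075 5 x 0.013 y -0.008 0.012
-0.065 29 x 0.014 y -0.006 0.015
-0.055 25 x 0.014 y -0.005 0.016
-0.045 14 x 0.014 y -0.003 0.014
-0.035 14 x 0.016 y -0.025 0.016
-0.025 61 x 0.016 y -0.037 0.035
-0.015 45 x 0.019 y -0.039 0.045
-0.005 61 x 0.02 y -0.051 0.054
0.005 64 x 0.02 y -0.056 0.061
0.015 111 x 0.022 y -0.058 0.063
0.025 82 x 0.023 y -0.015 0.052
0.035 51 x 0.021 y 0.014 0.044
0.045 33 x 0.014 y 0.028 0.039
0.055 93 x 0.04 y -0.007 0.04
0.065 112 x 0.041 y -0.013 0.039
0.075 117 x 0.04 y -0.008 0.04
```

>>> servo_tool --plan '[[[0.1, -0.8, 0], 0, 1], [[0.6, -0.7, 0], 0, 1], [[1.4, -0.6, 0], 0, 1], [[2.0, -0.5, 0], 0, 1], [[2.5, -0.4, 0], 0, 1], [[2.9, -0.3, 0], 0, 1], [[3.2, -0.3, 0], 0, 1], [[3.2, -0.3, 0], 0, 1]]'

```text
time: 6.83
position: [0.5796, -0.087, 0.3088]
orientation: [-0.062, 0.704, 0.063, 0.705]
force: [-1.0, 0.3, 0.3]
width: 0.0003
```

```bash
python3 -c "
from h import *
print(tip())"
```

```text
(array([-53.1, -76.3,  45.8]), array([-1. ,  0.3,  0.3]), 6.8333)
```

>>> servo_tool --plan '[[[0.2, 0, 0], 0, 1], [[0.4, 0.1, 0], 0, 1], [[0.6, 0.1, 0], 0, 1], [[0.8, 0.1, 0], 0, 1], [[0.8, 0.1, 0], 0, 1], [[0.8, 0.1, 0], 0, 1]]'

```text
time: 7.33
position: [0.5869, -0.0864, 0.3089]
orientation: [-0.062, 0.704, 0.062, 0.704]
force: [-0.4, -0.6, 0.3]
width: 0.0002
```

```bash
python3 -c "
from h import *
print(tip())"
```

```text
(array([-45.7, -76.9,  45.9]), array([-0.4, -0.6,  0.3]), 7.3333)
```

>>> servo_tool --plan '[[[-0.03, 0.2, 0], 0, 1], [[-0.07, 0.45, 0], 0, 1], [[-0.12, 0.7, 0], 0, 1], [[-0.16, 0.95, 0], 0, 1], [[-0.2, 1.2, 0], 0, 1], [[-0.24, 1.45, 0], 0, 1], [[-0.28, 1.7, 0], 0, 1], [[-0.32, 1.95, 0], 0, 1], [[-0.36, 2.2, 0], 0, 1], [[-0.4, 2.45, 0], 0, 1]]'

```text
time: 8.17
position: [0.5819, -0.065, 0.3088]
orientation: [-0.063, 0.705, 0.06, 0.703]
force: [-2.5, -8.0, 3.8]
width: 0.0
```

>>> servo_tool --plan '[[[-0.03, 0.2, 0], 0, 1], [[-0.07, 0.45, 0], 0, 1], [[-0.12, 0.7, 0], 0, 1], [[-0.16, 0.95, 0], 0, 1], [[-0.2, 1.2, 0], 0, 1], [[-0.24, 1.45, 0], 0, 1], [[-0.28, 1.7, 0], 0, 1], [[-0.32, 1.95, 0], 0, 1], [[-0.36, 2.2, 0], 0, 1], [[-0.4, 2.45, 0], 0, 1]]'

```text
time: 9.0
position: [0.5769, -0.0493, 0.3115]
orientation: [-0.065, 0.707, 0.052, 0.703]
force: [-9.8, -24.8, 28.5]
width: 0.0004
```

```bash
python3 - <<'E'
from h import *
print(tip())
snap('scene','s7'); print(spokes('s7','scene'),red('s7'))
E
```

```text
(array([-49.6, -38.7,  48.5]), array([ -9.8, -24.8,  28.5]), 9.0)
(np.float64(31.44740139050568), np.float64(0.9390309679690524), np.int64(379), array([ 11,   0,   0,   0,   0,  47,  47,   0,   0,   0,   0,  40,   2,
         0,   0,   0,   3,  87,   1,   0,   0,   0,   2, 106,   0,   0,
         0,   0,   0,  33])) (np.int64(28), array([ 0.028, -0.132,  0.058]), np.float64(66.12934252452492))
```

```bash
python3 - <<'E'
from h import *
p,d=load('s7'); a=cv2.resize(p[110:270,150:330,::-1],None,fx=3.2,fy=3.2,interpolation=cv2.INTER_CUBIC)
q,_=snap('wrist','w7'); b=q[:,:,::-1]
cv2.imwrite('pics/c7.png',a)
b=cv2.resize(b,None,fx=.5,fy=.5); b=np.pad(b,((0,a.shape[0]-b.shape[0]),(0,0),(0,0)))
c=np.hstack([a,b])
cv2.imwrite('pics/c7.png',cv2.resize(c,None,fx=800/c.shape[1],fy=800/c.shape[1])); print(tip())
E
```

```text
(array([-51.4, -35. ,  46.9]), array([-13.3, -14.7,  16.4]), 9.1)
```

View pics/c7.png

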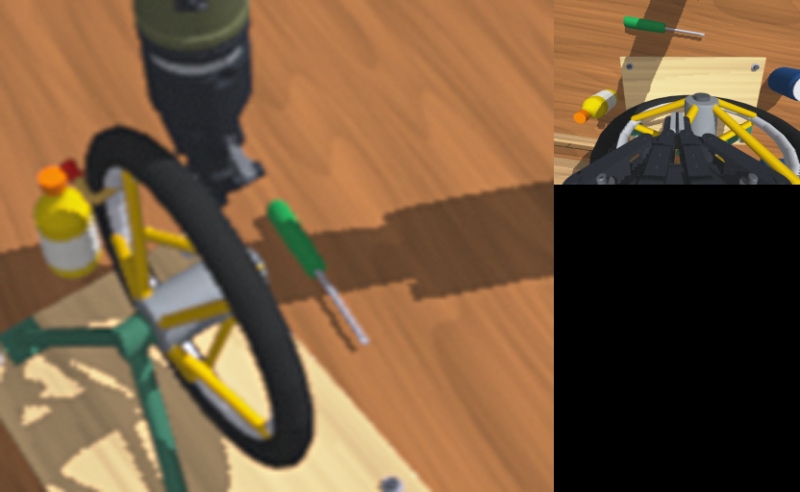

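View pics/w7.png

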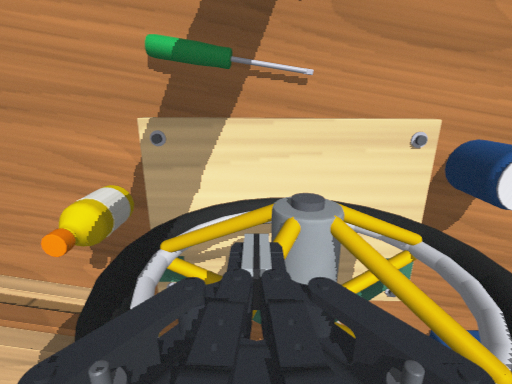

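The wrist view shows the fingertips in front of spoke 2, just left of the hub in the image (fingers ~(258,250), spoke ~(290,240)). They are riding over the right-leaning spoke, so I'll back off. I'll push spoke 1 (leaning left) farther first, deep and with the tip's lower edge, then return to spoke 2 once it is near vertical.

>>> servo_tool --plan '[[[-0.8, -0.6, 0], 0, 1], [[-1.8, -0.8, 0], 0, 1], [[-3, -1, 0], 0, 1], [[-4, -1.1, 0], 0, 1], [[-4, -1.1, 0], 0, 1], [[-4, -1.1, 0], 0, 1]]'

```text
time: 9.6
position: [0.5391, -0.0478, 0.3091]
orientation: [-0.062, 0.704, 0.063, 0.705]
force: [-0.1, 0.7, 0.2]
width: -0.0002
```

```bash
python3 - <<'E'
from h import *
print(tip())
snap('scene','s8'); print(spokes('s8','scene'),red('s8'))
E
```

```text
(array([-86.7, -31. ,  46.1]), array([-0.1,  0.7,  0.2]), 9.6)
(np.float64(30.90780089250284), np.float64(0.9375825285544879), np.int64(383), array([  3,   0,   0,   0,   0,  50,  41,   0,   0,   0,   0,  44,   1,
         0,   0,   0,   3,  92,   1,   0,   0,   0,   1, 106,   0,   0,
         0,   0,   0,  41])) (np.int64(29), array([ 0.028, -0.132,  0.061]), np.float64(65.15149904208472))
```

>>> servo_tool --plan '[[[-0.4, 2.0, -0.3], 0, 1], [[-0.6, 3.8, -0.5], 0, 1], [[0.2, 4.0, -0.5], 0, 1], [[1.2, 4.2, -0.5], 0, 1], [[2.0, 4.3, -0.5], 0, 1], [[2.6, 4.4, -0.5], 0, 1], [[3.1, 4.5, -0.5], 0, 1], [[3.6, 4.5, -0.5], 0, 1], [[3.6, 4.5, -0.5], 0, 1], [[3.6, 4.5, -0.5], 0, 1]]'

```text
time: 10.48
position: [0.5749, -0.0036, 0.3038]
orientation: [-0.062, 0.704, 0.062, 0.704]
force: [-0.2, -0.8, -0.5]
width: 0.0001
```

```bash
python3 -c "
from h import *
print(tip())"
```

```text
(array([-44.2,   6.7,  40.8]), array([-0.2, -0.8, -0.5]), 10.4833)
```

>>> servo_tool --plan '[[[0.05, 0.25, 0], 0, 1], [[0.05, 0.5, 0], 0, 1], [[0.02, 0.75, 0], 0, 1], [[-0.02, 1.0, 0], 0, 1], [[-0.05, 1.2, 0], 0, 1], [[-0.08, 1.4, 0], 0, 1], [[-0.12, 1.6, 0], 0, 1], [[-0.16, 1.8, 0], 0, 1], [[-0.2, 2.0, 0], 0, 1], [[-0.24, 2.2, 0], 0, 1]]'

```text
time: 11.32
position: [0.5728, 0.0164, 0.3039]
orientation: [-0.063, 0.704, 0.06, 0.704]
force: [0.4, -4.7, 0.7]
width: -0.0002
```

```bash
python3 - <<'E'
from h import *
print(tip())
snap('scene','s9'); print(spokes('s9','scene'),red('s9'))
E
```

```text
(array([-43. ,  26.8,  40.9]), array([ 0.4, -4.7,  0.7]), 11.3167)
(np.float64(26.147255320220655), np.float64(0.9367149380895623), np.int64(383), array([ 0,  0,  0,  0,  0, 94,  1,  0,  0,  0,  1, 54,  0,  0,  0,  0, 75,
       25,  0,  0,  0,  0, 87, 22,  0,  0,  0,  0,  0, 24])) (np.int64(32), array([ 0.028, -0.127,  0.072]), np.float64(60.58550405522958))
```

>>> servo_tool --plan '[[[-0.04, 0.2, 0], 0, 1], [[-0.07, 0.4, 0], 0, 1], [[-0.1, 0.6, 0], 0, 1], [[-0.13, 0.8, 0], 0, 1], [[-0.16, 1.0, 0], 0, 1], [[-0.19, 1.2, 0], 0, 1], [[-0.22, 1.4, 0], 0, 1], [[-0.25, 1.6, 0], 0, 1]]'

```text
time: 12.03
position: [0.5696, 0.0352, 0.3039]
orientation: [-0.062, 0.705, 0.063, 0.704]
force: [-0.7, -3.8, 1.6]
width: -0.0003
```

```bash
python3 - <<'E'
from h import *
print(tip())
snap('scene','s10'); print(spokes('s10','scene'),red('s10'))
E
```

```text
(array([-43.1,  45.9,  40.9]), array([-0.7, -3.8,  1.6]), 12.0333)
(np.float64(15.33558032075793), np.float64(0.9298952470879945), np.int64(336), array([ 0,  0,  0,  0, 82,  4,  0,  0,  0,  0, 55,  0,  0,  0,  0, 29, 60,
        0,  0,  0,  0, 54, 52,  0,  0,  0,  0,  0,  0,  0])) (np.int64(34), array([ 0.028, -0.111,  0.094]), np.float64(49.67091030929645))
```

Spoke 2 is now at 15°, near vertical. Switching to it.

>>> servo_tool --plan '[[[-1.0, -0.5, 0], 0, 1], [[-2.5, -0.8, 0], 0, 1], [[-4.0, -1.0, 0], 0, 1], [[-3.5, -4.0, 0], 0, 1], [[-3.0, -7.0, 0], 0, 1], [[-2.5, -9.8, 0], 0, 1], [[-2.5, -9.8, 0], 0, 1], [[-2.5, -9.8, 0], 0, 1], [[-2.5, -9.8, 0], 0, 1], [[-2.5, -9.8, 0], 0, 1]]'

```text
time: 12.92
position: [0.545, -0.0609, 0.304]
orientation: [-0.063, 0.704, 0.064, 0.704]
force: [-0.3, 0.7, 0.2]
width: -0.0003
```

```bash
python3 - <<'E'
from h import *
print(tip())
snap('scene','s11'); print(spokes('s11','scene'),red('s11'))
E
```

```text
(array([-83., -45.,  41.]), array([-0.3,  0.7,  0.2]), 12.9167)
(np.float64(15.02775513037712), np.float64(0.9294986009728787), np.int64(342), array([ 0,  0,  0,  0, 88,  1,  0,  0,  0,  0, 57,  1,  0,  0,  0, 49, 50,
        0,  0,  0,  0, 56, 40,  0,  0,  0,  0,  0,  0,  0])) (np.int64(34), array([ 0.028, -0.11 ,  0.095]), np.float64(49.39242456768744))
```

>>> servo_tool --plan '[[[0.5, -0.1, 0], 0, 1], [[1.2, 0.1, 0], 0, 1], [[1.9, 0.2, 0], 0, 1], [[2.5, 0.3, 0], 0, 1], [[3.0, 0.4, 0], 0, 1], [[3.4, 0.4, 0], 0, 1], [[3.8, 0.5, 0], 0, 1], [[3.9, 0.5, 0], 0, 1], [[3.9, 0.5, 0], 0, 1]]'

```text
time: 13.72
position: [0.5842, -0.0583, 0.3038]
orientation: [-0.062, 0.704, 0.062, 0.704]
force: [-0.1, -0.1, -0.5]
width: -0.0002
```

```bash
python3 -c "
from h import *
print(tip())"
```

```text
(array([-43.9, -48.7,  40.8]), array([-0.1, -0.1, -0.5]), 13.7167)
```

>>> servo_tool --plan '[[[-0.03, 0.2, 0], 0, 1], [[-0.07, 0.45, 0], 0, 1], [[-0.12, 0.7, 0], 0, 1], [[-0.16, 0.95, 0], 0, 1], [[-0.2, 1.2, 0], 0, 1], [[-0.24, 1.45, 0], 0, 1], [[-0.28, 1.7, 0], 0, 1], [[-0.32, 1.95, 0], 0, 1], [[-0.36, 2.2, 0], 0, 1], [[-0.4, 2.4, 0], 0, 1]]'

```text
time: 14.55
position: [0.5798, -0.0362, 0.3044]
orientation: [-0.063, 0.705, 0.061, 0.704]
force: [-1.5, -4.9, 3.9]
width: -0.0002
```

```bash
python3 - <<'E'
from h import *
print(tip())
snap('scene','s12'); print(spokes('s12','scene'),red('s12'))
E
```

```text
(array([-44.7, -26.2,  41.4]), array([-1.5, -4.9,  3.9]), 14.55)
(np.float64(6.036409869315327), np.float64(0.9289577631652117), np.int64(343), array([ 0,  0,  0, 95, 11,  0,  0,  0,  0, 54,  9,  0,  0,  0,  4, 69,  0,
        0,  0,  0, 16, 85,  0,  0,  0,  0,  0,  0,  0,  0])) (np.int64(45), array([ 0.026, -0.094,  0.111]), np.float64(40.42121655508083))
```

Working cleanly, with the valve at about 42°.

>>> servo_tool --plan '[[[-0.02, 0.25, 0], 0, 1], [[-0.05, 0.5, 0], 0, 1], [[-0.09, 0.75, 0], 0, 1], [[-0.13, 1.0, 0], 0, 1], [[-0.17, 1.25, 0], 0, 1], [[-0.21, 1.5, 0], 0, 1], [[-0.25, 1.75, 0], 0, 1], [[-0.29, 2.0, 0], 0, 1], [[-0.33, 2.25, 0], 0, 1], [[-0.37, 2.4, 0], 0, 1]]'

```text
time: 15.43
position: [0.5763, -0.0099, 0.3035]
orientation: [-0.062, 0.704, 0.063, 0.704]
force: [1.2, -4.0, -0.6]
width: 0.0001
```

```bash
python3 - <<'E'
from h import *
print(tip())
snap('scene','s13'); print(spokes('s13','scene'),red('s13'))
E
```

```text
(array([-43.8,   0.3,  40.5]), array([ 1.2, -4. , -0.6]), 15.4333)
(np.float64(-21.710447733634773), np.float64(0.9333683598824506), np.int64(358), array([ 0, 94,  0,  0,  0,  0,  1, 94,  1,  0,  0,  0, 22, 25,  0,  0,  0,
        0, 72,  6,  0,  0,  0,  0, 36,  7,  0,  0,  0,  0])) (np.int64(54), array([ 0.028, -0.031,  0.147]), np.float64(11.843288353436966))
```

>>> servo_tool --plan '[[[-0.03, 0.15, 0], 0, 1], [[-0.06, 0.35, 0], 0, 1], [[-0.1, 0.55, 0], 0, 1], [[-0.13, 0.75, 0], 0, 1], [[-0.16, 0.9, 0], 0, 1], [[-0.18, 1.05, 0], 0, 1], [[-0.18, 1.05, 0], 0, 1]]'

```text
time: 16.07
position: [0.5745, 0.001, 0.304]
orientation: [-0.062, 0.704, 0.063, 0.704]
force: [0.4, -3.0, 0.5]
width: -0.0002
```

```bash
python3 - <<'E'
from h import *
print(tip())
p,d=snap('scene','s14'); t,e=snap('top','t14'); print(spokes('s14','scene'),red('s14'))
W=world('top',e);Q=loc(W);h=cv2.cvtColor(t,cv2.COLOR_RGB2HSV)
m=((h[...,0]<8)|(h[...,0]>172))&(h[...,1]>140)&(h[...,2]>60)&(abs(Q[...,0])<.06)&(abs(Q[...,1])<.1)&(Q[...,2]>.1)
print(m.sum(), np.median(Q[m],0) if m.any() else '')
a=cv2.resize(p[110:250,150:290,::-1],(540,540),interpolation=cv2.INTER_CUBIC)
cv2.imwrite('pics/c14.png',a)
E
```

```text
(array([-43.9,  11.3,  41. ]), array([ 0.4, -3. ,  0.5]), 16.0667)
(np.float64(-33.03655940761919), np.float64(0.9370722472829399), np.int64(385), array([ 67,   0,   0,   0,   0,   0, 100,   0,   0,   0,   0,   2,  42,
         0,   0,   0,   0,  64,  24,   0,   0,   0,   0,  61,  25,   0,
         0,   0,   0,   0])) (np.int64(48), array([ 0.027, -0.004,  0.151]), np.float64(1.474725971800302))
0
```

View pics/c14.png

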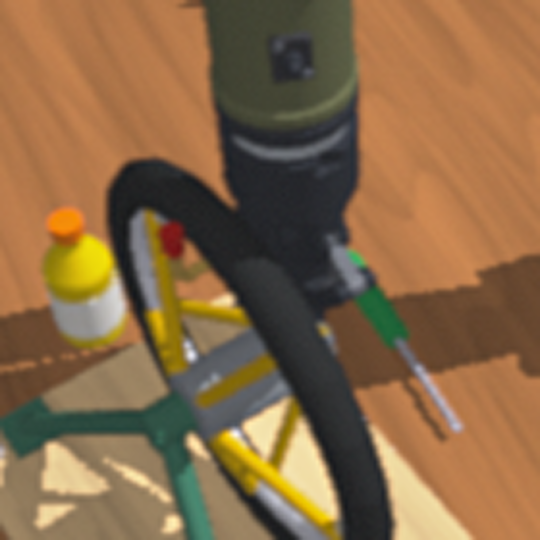

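The red cap is at the top of the wheel, at crop (172,240), a few degrees short. I'll do a model fit for the precise angle.

```bash
cat > fit.py <<'E'
from h import *
from scipy.optimize import least_squares
def fit(views,th0):
    Y=[];T=[];Rr=[]
    for n,f in views:
        p,d=load(f); W,h,ok=wheel_cloud(n,p,d); Q=loc(W); x,y,z=Q[...,0],Q[...,1],Q[...,2]; r=np.hypot(y,z)
        yel=ok&(h[...,0]>20)&(h[...,0]<32)&(h[...,1]>180)&(h[...,2]>90)&(r>.04)&(r<.107)&(abs(x)<.055)
        T.append(Q[ok&(h[...,2]<60)&(abs(x)<.02)&(r>.12)&(r<.158)])
        Y.append(Q[yel])
        m=ok&((h[...,0]<8)|(h[...,0]>172))&(h[...,1]>140)&(h[...,2]>60)&(r>.13)&(r<.17)&(abs(x)<.06); Rr.append(Q[m])
    def segd(P,a,b):
        u=b-a; t=np.clip((P-a)@u/(u@u),0,1); return np.linalg.norm(P-a-t[:,None]*u,axis=1)
    pt=lambda th,r,x: np.array([x,-r*np.sin(th),r*np.cos(th)])
    def dsp(P,th):
        D=[]
        for k in range(5):
            a=th+np.radians(36+72*k)
            D+= [segd(P,pt(a,.022,-.052),pt(a,.119,-.008)),segd(P,pt(a,.022,.034),pt(a,.119,.007))]
        return np.min(D,0)-.006
    def res(q):
        o=[]
        for i in range(len(views)):
            s=q[1+3*i:4+3*i]; t=T[i]-s
            o+= [dsp(Y[i]-s,q[0]), (np.hypot(np.hypot(t[:,1],t[:,2])-.139,t[:,0])-.016)*.5]
        return np.concatenate(o)
    r=least_squares(res,[np.radians(th0)]+[0]*3*len(views),loss='soft_l1',f_scale=.002)
    print('angle',np.degrees(r.x[0]).round(2),'off',(r.x[1:]*1000).round(1),'n',[len(y) for y in Y],'med|res|mm',np.median(abs(r.fun))*1000)
    for i,R in enumerate(Rr):
        if len(R)>5:
            P=R-r.x[1+3*i:4+3*i]
            g=lambda q:segd(P,pt(q[0],.13,.026),pt(q[0],.147,.026))-.007
            s=least_squares(g,[np.radians(th0)],loss='soft_l1',f_scale=.002); print('cap',views[i][0],np.degrees(s.x[0]).round(2),len(R),'med',np.median(abs(s.fun))*1000)
E
python3 - <<'E'
from fit import *
fit([('scene','scene1')],117); fit([('scene','s14')],3); fit([('scene','s14'),('top','t14')],3)
E
```

```text
angle 117.16 off [ 1.1 -0.8 -0. ] n [386] med|res|mm 0.37083838183805257
cap scene 117.26 8 med 0.9923968321593054
angle 3.1 off [ 1.2 -0.8 -0. ] n [417] med|res|mm 0.36137622612349846
cap scene 3.07 48 med 1.1825694865924283
angle 3.14 off [ 1.2 -0.8 -0.  -1.5  1.8  0.7] n [417, 81] med|res|mm 0.3647962290574168
cap scene 3.06 48 med 1.1801591905185624
```

Both estimates agree at 3.1°, so I'll push about 3 mm more.

>>> servo_tool --plan '[[[-0.01, 0.1, 0], 0, 1], [[-0.03, 0.2, 0], 0, 1], [[-0.05, 0.3, 0], 0, 1], [[-0.05, 0.32, 0], 0, 1], [[-0.05, 0.32, 0], 0, 1]]'

```text
time: 16.58
position: [0.5739, 0.0036, 0.3039]
orientation: [-0.062, 0.704, 0.063, 0.704]
force: [2.0, -3.4, -0.6]
width: -0.0001
```

```bash
python3 - <<'E'
from fit import *
print(tip()); snap('scene','s15'); fit([('scene','s15')],0)
E
```

```text
(array([-44. ,  14. ,  40.9]), array([ 2. , -3.4, -0.6]), 16.5833)
angle 0.92 off [ 1.1 -0.7 -0.1] n [422] med|res|mm 0.3596767962997429
cap scene 0.78 47 med 0.9583074608024789
```

Another 0.9 mm, then back out (first slightly right, off the spoke, then away from the wheel).

>>> servo_tool --plan '[[[-0.01, 0.05, 0], 0, 1], [[-0.02, 0.1, 0], 0, 1], [[-0.02, 0.1, 0], 0, 1], [[-0.02, 0.1, 0], 0, 1]]'

```text
time: 16.97
position: [0.5738, 0.0044, 0.3039]
orientation: [-0.062, 0.704, 0.062, 0.704]
force: [0.7, -3.9, -0.1]
width: -0.0
```

```bash
python3 - <<'E'
from fit import *
print(tip()); snap('scene','s16'); fit([('scene','s16')],0)
E
```

```text
(array([-44. ,  14.8,  40.9]), array([ 0.7, -3.9, -0.1]), 16.9667)
angle 0.11 off [ 1.1 -0.7  0. ] n [431] med|res|mm 0.35832827097846254
cap scene 0.01 41 med 1.0978703978021107
```

>>> servo_tool --plan '[[[0.03, -0.2, 0], 0, 1], [[0.07, -0.6, 0], 0, 1], [[-0.5, -0.9, 0], 0, 1], [[-1.5, -1.1, 0], 0, 1], [[-3, -1.3, 0], 0, 1], [[-5, -1.6, 0], 0, 1], [[-8, -2, 2], 0, 1], [[-11, -2.5, 4], 0, 1], [[-14, -3, 6], 0, 1], [[-14, -3, 6], 0, 1]]'

```text
time: 17.85
position: [0.4288, -0.0261, 0.3663]
orientation: [-0.063, 0.705, 0.062, 0.704]
force: [-0.2, 0.0, -0.8]
width: -0.0001
```

>>> servo_tool --plan '[[[0, 0, 0], 0, 1], [[0, 0, 0], 0, 1], [[0, 0, 0], 0, 1]]'

```text
time: 18.1
position: [0.4345, -0.0252, 0.3635]
orientation: [-0.062, 0.704, 0.063, 0.704]
force: [1.2, 0.5, -0.4]
width: -0.0003
```

```bash
python3 - <<'E'
from fit import *
print(tip()); p,d=snap('scene','s17'); t,e=snap('top','t17'); fit([('scene','s17'),('top','t17')],0)
c=np.hstack([p[:,:,::-1][60:330,90:360],t[:,:,::-1][60:330,130:400]]); cv2.imwrite('pics/c17.png',cv2.resize(c,(800,400)))
E
```

```text
(array([-186.3,    8.2,  100.5]), array([ 1.2,  0.5, -0.4]), 18.1)
angle 0.19 off [ 1.1 -0.6 -0.  -1.6  1.6  0.8] n [425, 289] med|res|mm 0.3959944009951223
cap scene 0.16 54 med 1.4129549716620522
cap top 0.54 23 med 1.6833405254617724
```

View pics/c17.png

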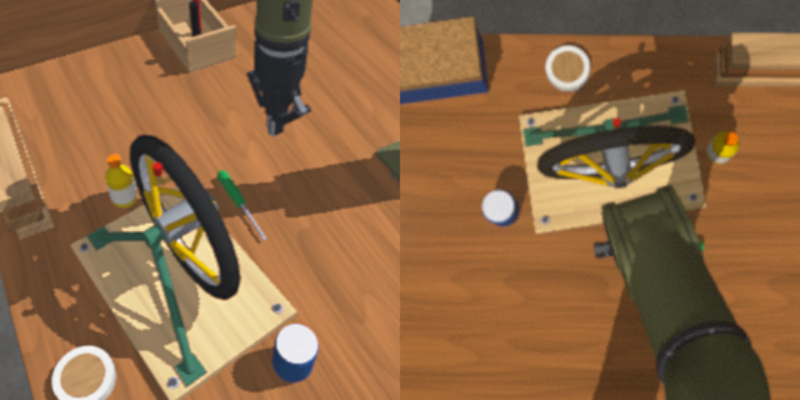

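The red cap shows at the top of the wheel (157,168 left; 617,124 right). The hand is clear, and the glue, tin and driver haven't moved. Handing in.

```bash
python3 -c "
from bench import workorder
print(workorder.job_done())"
```

```text
the job is handed in; nothing more can be done
None
```

The valve now stands at the top of the wheel and points straight up, and I handed the job in at about 18 s of the 72 s allowed. I turned the wheel about 117° counter-clockwise seen from the robot, pushing two of its spokes with closed fingertips.

**Last checks, with the hand withdrawn:**
- **Angle:** the two-camera spoke fit gave 0.2°. The valve cap gave 0.2° from the scene camera and 0.5° from the top camera. Before the hand withdrew, the fit gave 0.1°.
- **Hand:** it is about 19 cm in front of the wheel's middle plane, and the force reading is near zero.
- **Loose things:** the glue bottle, tin and screwdriver look unmoved in the last picture; I did not measure them.

**What went wrong on the way:** one push, on a spoke leaning towards the finger, was not gentle. The fingertip rode up the front of the spoke and the force reached about 39 N (below the 120 N wrist limit). I backed off and used a better contact. The later pushes stayed at about 3 to 6 N.

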